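# Nip up a hanging eye with a screwdriver through its loop

## Robot

A 7-joint arm with a two-finger parallel gripper is mounted at the origin on the work surface. World frame = base frame: x ahead of the robot, y to its left, z up, the work surface at z = 0. Lengths are in m, angles in rad, forces in N, time in s.
With the tool pointing down it reaches from about 0.35 to 0.9 m from the base axis. Payload 8.1 kg.
Tool frame: the origin (TCP) lies midway between the tips of the shut fingers; the grasp point (between the pads) lies manip.grip_point_offset behind it (manip.grip_point_offset is the distance from the TCP to the grasp point, in m); z points along the fingers, y is the line along which they close (so a half turn about z gives the same grasp; the last joint's range is limited). The gripper opens to 92 mm and grips with 3 to 60 N. Pads are 19 mm wide; open, the fingers measure 130 mm over their backs; the gripper's body (75 mm by 190 mm) begins 47 mm behind the grasp point.
Start: joints at [-1.425, 0.434, 0.025, 1.573, -0.012, 1.134, -0.075], TCP at [0.154, 0.606, 0.227] pointing down, gripper open.
Joint ranges: [-2.62, 2.62], [-0.44, 2.09], [-1.27, 1.32], [0.08, 2.57], [-1.32, 4.46], [0.12, 2], [-2.74, 2.74]. Speed limits (rad/s): [2.22, 2.22, 3.01, 3.01, 3.14, 3.14, 3.14].

## Interface

Orientations are given as a unit quaternion [w, x, y, z].
In Python, from plant import manip gives the robot as it stands. The module is installed in compiled form; this text tells all that it offers.
- The arm moves only by the shell command python3 -m creep 'ROWS' [FORCE]. ROWS is rows parted by semicolons, their numbers by spaces, 1 to 12 of them, each of 7 numbers: a rotation vector rx, ry, rz in rad, then dx, dy, dz in m, then the finger opening in m; each row is the pose to reach, as a shift and turn from the pose commanded when the command began, along the tool's axes at that moment; what a row does not reach only later rows make up. A row lasts 1/12 s, in which the tool goes at most 0.0417 m and 0.125 rad, less where a joint would pass 70% of its speed; a pose out of reach is approached as far as the arm can. The fingers move at their own pace and stop on an object; FORCE is the grip in N (left out, the last holds). Time passes only in rows, so rows that do not move let the fingers close. It prints the time, the measured TCP pose, the force, the opening and the grip force at its end.
- manip.state(): the state, without advancing time (a new reading comes with each control period).
- manip.get_image(name): name is "scene" or "top" or "wrist"; returns a dict with "pixels" (384x512x3 uint8, red, green, blue), "camera_matrix" (3x3 intrinsics, pixels), "camera_from_world" (4x4, takes a point from world to camera coordinates). Camera axes: x right, y down, z forward; pixel columns grow to the right and rows downward; lengths in m; the calibration is good to about 2 mm. A picture is of the moment at which its call begins. There is no depth.
- manip.close_job(): hands the job in; it is judged then, once.
The state is a dict: "time": time; "joint_positions": joint angles; "dq": joint speeds; "effort": joint torques, N m; "position": TCP position; "tcp_rot": TCP orientation; "ft_force": force on the tool from outside, world axes, zero at the start; "torque": the same for the moment, N m; "finger_gap": finger opening in m; "grip_force": force on a finger pad.
Only numpy, scipy, OpenCV 4.12 (cv2) and the standard library are available. Lean on these libraries where they do the work, as an engineer would, in place of code of your own. Each camera call takes 0.05 s, during which the arm holds its last target. There are 200 camera calls.

## Task

The steel eye in the wooden block has worked loose. Slide the screwdriver's shaft through the eye's loop and, using it as a bar, turn the eye clockwise (seen from above) until it is fully home and nipped up snug, but stop there: forcing it on will tear its insert round in the wood. Then draw the screwdriver out and lay it flat, back on the mat, leaving the other things on the bench where they are.

Things in the scene. Friction and masses are not known exactly. Their poses are not given: they have to be found in the camera images.
- block: Pale pine block screwed to the bench, 150 x 120 x 30 mm high; origin at the centre of its underside. The eye stands within 20 mm of its middle.
- insert: Steel threaded insert in the block's top: round flange 44 mm across, 3 mm high. Origin: centre of its underside, 30 mm above the bench, on the eye's turning axis (vertical). It gives springily about it, 6 N m/rad: 0.3 N m about this axis is the least that counts as snug, at 0.75 N m it tears loose (never reach this); aim for 0.5. It springs back. Its yaw tells nothing of where the eye comes home.
- notch (a point): Dark radial mark on top of the insert's flange, 20 mm from the turning axis. It moves only as the insert twists: 1 mm at 0.3 N m, 2.5 mm at 0.75 N m.
- eye_hole (a point): Centre of the steel eye's hole, on the turning axis. Upright ring 34 mm outside, hole 13 mm across and 16 mm long, over a 28 mm collar. x: the hole's axis, level; the shaft may enter from either end; z up. 40 mm above the insert's origin when home, up to 1 mm more before (pitch 4.5 mm). It turns stiffly (0.08 N m) and stays where left. 0.4 to 1.4 rad remain to a hard stop that must be felt.
- driver: Screwdriver on the mat: black square handle 26 x 26 x 85 mm, round steel shaft 9 mm thick, 95 mm long, the last 7 mm tapered to 4 mm; about 0.15 kg. Origin on the handle's underside below the junction of handle and shaft; x points to the tip, z up; centreline 13 mm above the origin. In the 13 mm hole the shaft has play: it swings some 0.25 rad either way before it bites.
- driver_grip (a point): Point on the screwdriver's centreline inside the handle, 30 mm behind the junction: a good place to grip it across its flat sides from above.
- shaft_a (a point): Point on the shaft's centreline, 20 mm ahead of the junction.
- shaft_b (a point): Point on the shaft's centreline, 44 mm ahead of the junction.
- shaft_c (a point): Point on the shaft's centreline, 68 mm ahead of the junction (27 mm behind the tip).
- driver_tip (a point): Tip of the shaft, 95 mm ahead of the junction, on the centreline.
- mat: Dull blue bench mat, fixed, 220 x 340 mm (its x by y), 2 mm thick; origin at the centre of its underside.
- can: Aluminium spray can, 52 mm in diameter, 150 mm high, standing; origin under it. Leave alone.
- spool: Grey solder spool, 52 mm in diameter, 39 mm high, standing on its end; origin under it. Leave alone.
- parts_bin: Clear plastic parts bin, 110 x 80 x 45 mm high; origin under it. Leave alone.
Mind the look-alikes: they are no part of the job. There is more than one size of the driver; the job needs the middle-sized.

How it is judged:
By the outcome, as a careful person would: the job done as asked, in the order asked, and still so for the second after the job is handed in, with the robot touching nothing.
It also fails if it takes over 72 s, if anything falls off the work surface, if the arm or the gripper's body presses on something with over 40 N, if the wrist force passes 120 N, or if a joint passes its speed limit or range.

## Working session

There is one attempt and no reset: what is moved stays moved. The work goes in short steps, Python scripts to look and compute and a shell command to move; the robot and the scene stay as the last step left them, time stands still between calls to the robot, and variables do not carry over. Pictures are saved under pics/ and viewed, at most 10 in all, crops included, and the job is handed in when it is done.

```bash
mkdir -p pics; python3 - <<'E'
from plant import manip
import cv2,numpy as np
np.set_printoptions(precision=4,suppress=True)
for n in["scene","top"]:
    d=manip.get_image(n);cv2.imwrite(f"pics/{n}0.png",d["pixels"][:,:,::-1]);cv2.imwrite(f"pics/{n}0v.png",cv2.resize(d["pixels"][:,:,::-1],(800,600),interpolation=cv2.INTER_CUBIC))
    np.savez(f"pics/{n}0.npz",K=d["camera_matrix"],T=d["camera_from_world"])
    print(n,d["camera_matrix"],d["camera_from_world"])
print(manip.state(),manip.grip_point_offset)
E
```

```text
scene [[349.4887   0.     255.475 ]
 [  0.     349.4887 186.3102]
 [  0.       0.       1.    ]] [[ 0.1826  0.9831 -0.0105 -0.1135]
 [ 0.7662 -0.1489 -0.6251 -0.3487]
 [-0.6162  0.1061 -0.7804  1.2469]
 [ 0.      0.      0.      1.    ]]
top [[462.2264   0.     250.0828]
 [  0.     462.2264 191.1148]
 [  0.       0.       1.    ]] [[ 0.021  -0.9997 -0.0111 -0.0052]
 [-0.9907 -0.0194 -0.1348  0.5255]
 [ 0.1346  0.0139 -0.9908  1.1681]
 [ 0.      0.      0.      1.    ]]
{'time': 0.1, 'joint_positions': array([-1.4246,  0.4351,  0.025 ,  1.574 , -0.0116,  1.134 , -0.0751]), 'dq': array([ 0.0006, -0.0011, -0.0005, -0.0012, -0.0004,  0.0009,  0.0003]), 'effort': array([  0.0024, -66.9131,   0.9875, -31.5147,  -0.0606,   0.0375,
         0.0001]), 'position': array([0.1538, 0.6053, 0.226 ]), 'tcp_rot': array([-0.    ,  0.1241,  0.9923, -0.0007]), 'ft_force': array([-0.0177, -0.1438, -0.5589]), 'torque': array([ 0.0038, -0.0168,  0.002 ]), 'grip_force': 0.0, 'finger_gap': 0.09159635749402041} 0.0188
```

View pics/top0v.png

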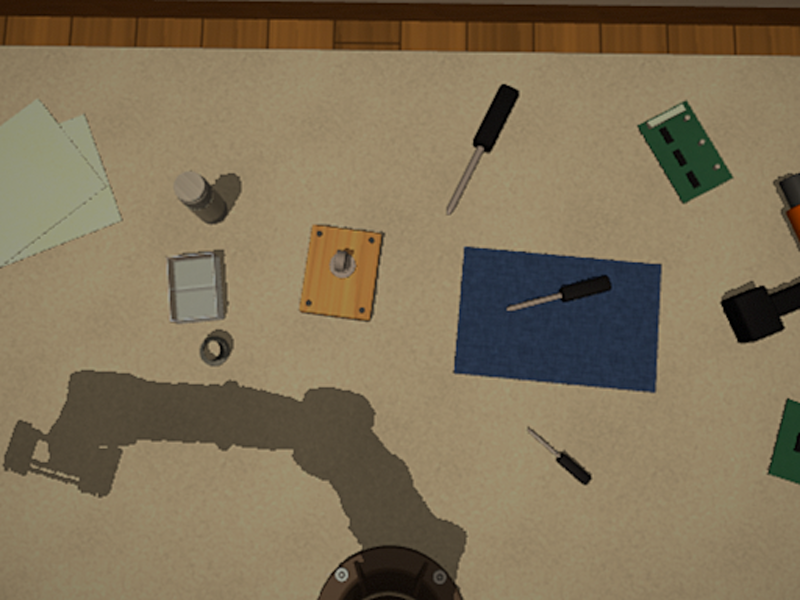

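View pics/scene0v.png

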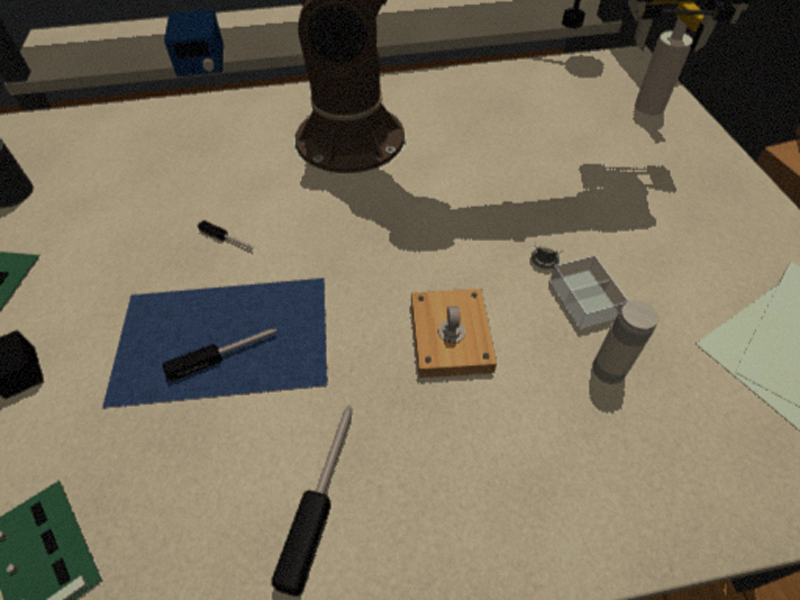

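The top view shows the driver on the mat: tip (508,309), junction (562,295), handle end (609,284) in the 800-px picture. The block is centred near (342,272) and the eye ring near (343,262). The scene view has the eye ring at about (453,320). Next I'll localise these and enlarge the eye.

```bash
cat > h.py <<'E'
import numpy as np,cv2
from scipy.spatial.transform import Rotation as R
np.set_printoptions(precision=4,suppress=True)
def ray(K,T,uv,z):
    d=np.linalg.inv(T)[:3,:3]@np.linalg.inv(K)@[uv[0],uv[1],1]; c=np.linalg.inv(T)[:3,3]
    return c+d*(z-c[2])/d[2]
def proj(K,T,p):
    q=K@(T@np.r_[p,1])[:3]; return q[:2]/q[2]
def rot(q): return R.from_quat(np.r_[q[1:],q[0]])
E
python3 - <<'E'
from h import *
t=np.load("pics/top0.npz");s=np.load("pics/scene0.npz");k=.64
for n,uv,z in[("tip",(508,309),.015),("junc",(562,295),.015),("end",(609,284),.015),("ringtop",(343,252),.087),("ins",(343,265),.033)]: print(n,ray(t['K'],t['T'],np.array(uv)*k,z))
for n,uv,z in[("tip",(276,331),.015),("junc",(220,352),.015),("ringtop",(453,310),.087),("ins",(452,334),.033)]: print(n,ray(s['K'],s['T'],np.array(uv)*k,z))
for uv in[(313,225),(383,233),(371,320),(300,311)]: print(ray(t['K'],t['T'],np.array(uv)*k,.03))
a=cv2.imread("pics/top0.png")[135:210,185:255];b=cv2.imread("pics/scene0.png")[175:250,255:325]
c=cv2.imread("pics/top0.png")[165:210,315:400]
cv2.imwrite("pics/c.png",np.hstack([cv2.resize(x,(400,430),interpolation=cv2.INTER_CUBIC) for x in(a,b)]))
E
```

```text
tip [ 0.5144 -0.1926  0.015 ]
junc [ 0.5401 -0.2839  0.015 ]
end [ 0.5605 -0.3635  0.015 ]
ringtop [0.5927 0.0832 0.087 ]
ins [0.5813 0.087  0.033 ]
tip [ 0.5166 -0.1861  0.015 ]
junc [ 0.5407 -0.2761  0.015 ]
ringtop [0.5814 0.0917 0.087 ]
ins [0.5888 0.0919 0.033 ]
[0.6499 0.1403 0.03  ]
[0.6382 0.021  0.03  ]
[0.4896 0.0377 0.03  ]
[0.5024 0.1569 0.03  ]
```

View pics/c.png

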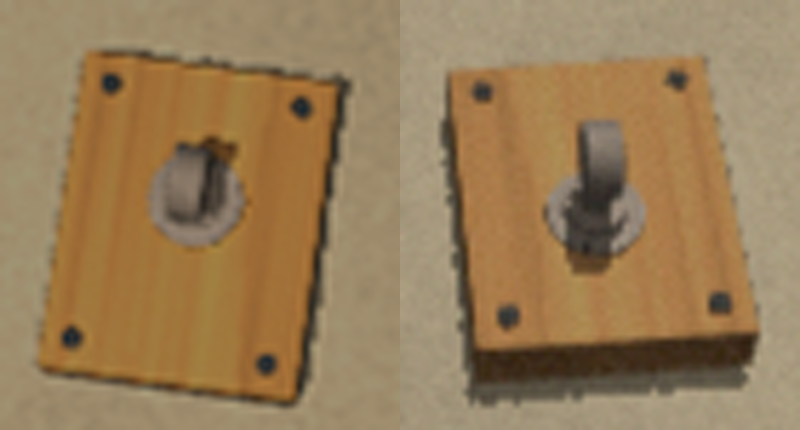

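The crop shows the ring nearly edge-on in the top view at (185,185), so the hole axis runs roughly along world y, and the insert flange centre is at (197,200). I'll move over the eye and look with the wrist camera on the way to the driver.

```bash
cat >> h.py <<'E'
def go(x,y,z,psi):
    "row (tool axes) from the measured pose to TCP x,y,z, tool down, tool-x yaw psi (deg)"
    from plant import manip
    s=manip.state();A=rot(s['tcp_rot']);c,n=np.cos(np.radians(psi)),np.sin(np.radians(psi))
    B=R.from_matrix(np.array([[c,n,0],[n,-c,0],[0,0,-1]]).T)
    d=A.inv().apply(np.array([x,y,z])-s['position']);r=(A.inv()*B).as_rotvec()
    print("row",np.r_[r,d].round(4),"rows needed",np.linalg.norm(d)/.0417,np.linalg.norm(r)/.125)
def look(n,name):
    from plant import manip
    d=manip.get_image(n);cv2.imwrite(f"pics/{name}.png",d["pixels"][:,:,::-1]);np.savez(f"pics/{name}.npz",K=d["camera_matrix"],T=d["camera_from_world"]);return d
def yaw():
    from plant import manip
    x=rot(manip.state()['tcp_rot']).as_matrix();return np.degrees(np.arctan2(x[1,0],x[0,0])),x[:,2]
E
python3 -c "
from h import *
print(yaw()); go(.5,.10,.227,105.7)"
```

```text
(np.float64(165.7389617326061), array([-0.0002, -0.0014, -1.    ]))
row [-0.0012  0.0009  1.0479 -0.46   -0.4044 -0.0003] rows needed 14.687888953930921 8.383026521825794
```

```bash
python3 -m creep '0 0 0.5 -0.22 -0.20 0 0.09;0 0 1.048 -0.42 -0.38 0 0.09;0 0 1.048 -0.46 -0.404 0 0.09;0 0 1.048 -0.46 -0.404 0 0.09;0 0 1.048 -0.46 -0.404 0 0.09;0 0 1.048 -0.46 -0.404 0 0.09;0 0 1.048 -0.46 -0.404 0 0.09;0 0 1.048 -0.46 -0.404 0 0.09;0 0 1.048 -0.46 -0.404 0 0.09;0 0 1.048 -0.46 -0.404 0 0.09;0 0 1.048 -0.46 -0.404 0 0.09;0 0 1.048 -0.46 -0.404 0 0.09'
python3 -c "
from h import *
look('wrist','w1');go(.5,.10,.227,105.7);go(.548,-.309,.2,105.7)"
```

```text
time: 1.1
position: [0.437, 0.1914, 0.2268]
tcp_rot: [-0.0, 0.604, 0.797, 0.0]
ft_force: [1.2, 1.3, -0.4]
finger_gap: 0.0898
grip_force: 0.0
row [ 0.0023  0.0034 -0.0088 -0.0957  0.0344  0.0007] rows needed 2.4396947250176577 0.07798709644308444
row [ 0.0023  0.0034 -0.0088 -0.5029 -0.0266  0.0289] rows needed 12.097483227991066 0.07798709644308444
```

View pics/w1.png

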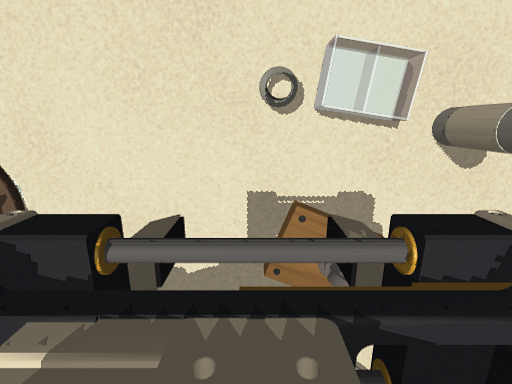

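The wrist camera looks ahead along tool +x: bin at (370,80), spool at (279,88), block partly behind the fingers. I'll go to a pose behind the driver so that it's in view.

```bash
python3 -m creep '0 0 0 -0.50 -0.027 0.0 0.09;0 0 0 -0.50 -0.027 0.0 0.09;0 0 0 -0.50 -0.027 0 0.09;0 0 0 -0.50 -0.027 0 0.09;0 0 0 -0.50 -0.027 0 0.09;0 0 0 -0.50 -0.027 0 0.09;0 0 0 -0.50 -0.027 0 0.09;0 0 0 -0.50 -0.027 0 0.09;0 0 0 -0.50 -0.027 0 0.09;0 0 0 -0.50 -0.027 0 0.09;0 0 0 -0.50 -0.027 0 0.09;0 0 0 -0.50 -0.027 0 0.09'
python3 -m creep '0 0 0 -0.15 0 0 0.09;0 0 0 -0.15 0 0 0.09;0 0 0 -0.15 0 0 0.09;0 0 0 -0.15 0 0 0.09;0 0 0 -0.15 0 0 0.09;0 0 0 -0.15 0 0 0.09'
python3 -c "
from h import *
d=look('wrist','w2');print(yaw())
for p in [(.5155,-.189,.015),(.54,-.28,.015),(.548,-.309,.015)]: print(proj(d['camera_matrix'],d['camera_from_world'],p))"
```

```text
time: 2.15
position: [0.5458, -0.2961, 0.2262]
tcp_rot: [-0.0, 0.604, 0.797, 0.0]
ft_force: [1.0, 0.4, 0.4]
finger_gap: 0.0903
grip_force: 0.0
time: 2.65
position: [0.5854, -0.4405, 0.2253]
tcp_rot: [-0.001, 0.605, 0.796, -0.001]
ft_force: [1.0, 0.4, 0.4]
finger_gap: 0.0902
grip_force: 0.0
(np.float64(105.65785635124384), array([-0.0011,  0.0011, -1.    ]))
[256.876  -50.5951]
[256.1042  39.614 ]
[256.026   65.7896]
```

View pics/w2.png

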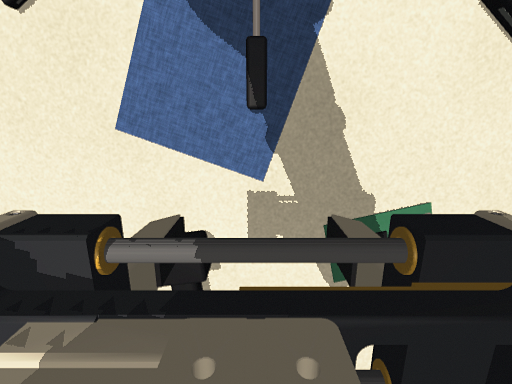

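The handle spans rows 37 (junction) to 108 at column 257, parallel to the image columns. That matches the prediction and the yaw of 105.7°. Now to grasp it.

```bash
python3 -c "
from h import *
w=np.load('pics/w2.npz')
j=ray(w['K'],w['T'],(256.5,36.5),.028);e=ray(w['K'],w['T'],(256.5,106),.028);print(j,e)
u=(j-e)/np.linalg.norm(j-e);print(np.linalg.norm(j-e),np.degrees(np.arctan2(u[1],u[0])))
g=j-.03*u;print(g);go(g[0],g[1],.1,105.66);go(g[0],g[1],.000,105.66)"
```

```text
[ 0.5405 -0.28    0.028 ] [ 0.5619 -0.3567  0.028 ]
0.07961854640272738 105.63327496889625
[ 0.5485 -0.3089  0.028 ]
row [-0.0008 -0.0014 -0.      0.135  -0.0009  0.1259] rows needed 4.4274612259837385 0.012598671873907626
row [-0.0008 -0.0014 -0.      0.1349 -0.0008  0.2259] rows needed 6.309997007249692 0.012598671873907626
```

```bash
python3 -m creep '0 0 0 0.135 -0.001 0.12 0.06;0 0 0 0.135 -0.001 0.12 0.06;0 0 0 0.135 -0.001 0.12 0.06;0 0 0 0.135 -0.001 0.12 0.06;0 0 0 0.135 -0.001 0.12 0.06;0 0 0 0.135 -0.001 0.16 0.06;0 0 0 0.135 -0.001 0.19 0.06;0 0 0 0.135 -0.001 0.21 0.06;0 0 0 0.135 -0.001 0.218 0.06;0 0 0 0.135 -0.001 0.218 0.06' 40
python3 -m creep '0 0 0 0 0 0 0.0;0 0 0 0 0 0 0;0 0 0 0 0 0 0;0 0 0 0 0 0 0;0 0 0 0 0 0 0;0 0 0 0 0 0 0' 45
```

```text
time: 3.53
position: [0.5479, -0.3069, 0.0073]
tcp_rot: [-0.002, 0.603, 0.798, 0.0]
ft_force: [-0.3, 0.0, 1.0]
finger_gap: 0.0601
grip_force: 0.0
time: 4.03
position: [0.5491, -0.3095, 0.0093]
tcp_rot: [0.0, 0.604, 0.797, 0.0]
ft_force: [-1.7, 0.7, 4.7]
finger_gap: 0.0257
grip_force: 45.0
```

```bash
python3 -m creep '0 0 0 0 0 -0.03 0;0 0 0 0 0 -0.07 0;0 0 0 0 0 -0.11 0;0 0 0 0 0 -0.15 0;0 0 0 0 0 -0.19 0;0 0 0 0 0 -0.19 0;0 0 0 0 0 -0.19 0'
python3 -c "
from h import *
print(yaw());go(.535,-.07,.2,90)"
```

```text
time: 4.62
position: [0.5497, -0.3102, 0.2011]
tcp_rot: [0.002, 0.604, 0.797, 0.001]
ft_force: [-0.1, 0.9, -3.4]
finger_gap: 0.0256
grip_force: 45.0
(np.float64(105.68796389223824), array([ 0.0044, -0.0016, -1.    ]))
row [0.0042 0.0022 0.2738 0.2353 0.0508 0.0007] rows needed 5.771786730757771 2.1908188886589692
```

```bash
python3 -m creep '0 0 0.274 0.235 0.051 0 0;0 0 0.274 0.235 0.051 0 0;0 0 0.274 0.235 0.051 0 0;0 0 0.274 0.235 0.051 0 0;0 0 0.274 0.235 0.051 0 0;0 0 0.274 0.235 0.051 0 0;0 0 0.274 0.235 0.051 0 0;0 0 0.274 0.235 0.051 0 0'
python3 -c "
from h import *
d=look('wrist','w3');print(yaw());go(.535,-.07,.2,90)
for p in [(.586,.0885,.033),(.586,.0885,.087),(.586,.0885,.07)]: print(proj(d['camera_matrix'],d['camera_from_world'],p))
im=cv2.imread('pics/w3.png');cv2.imwrite('pics/w3c.png',cv2.resize(im[0:200,190:456],(798,600),interpolation=cv2.INTER_CUBIC))"
```

```text
time: 5.28
position: [0.5332, -0.0663, 0.197]
tcp_rot: [-0.001, 0.705, 0.709, -0.001]
ft_force: [0.8, -0.3, -0.7]
finger_gap: 0.0259
grip_force: 45.0
(np.float64(90.1039735881582), array([-0.0024, -0.0003, -1.    ]))
row [-0.0024  0.0003  0.0018 -0.0014  0.0016 -0.0026] rows needed 0.0807352786834415 0.024184929616630314
[306.4788  39.0744]
[317.5497  21.0235]
[313.5753  27.5037]
```

View pics/w3c.png

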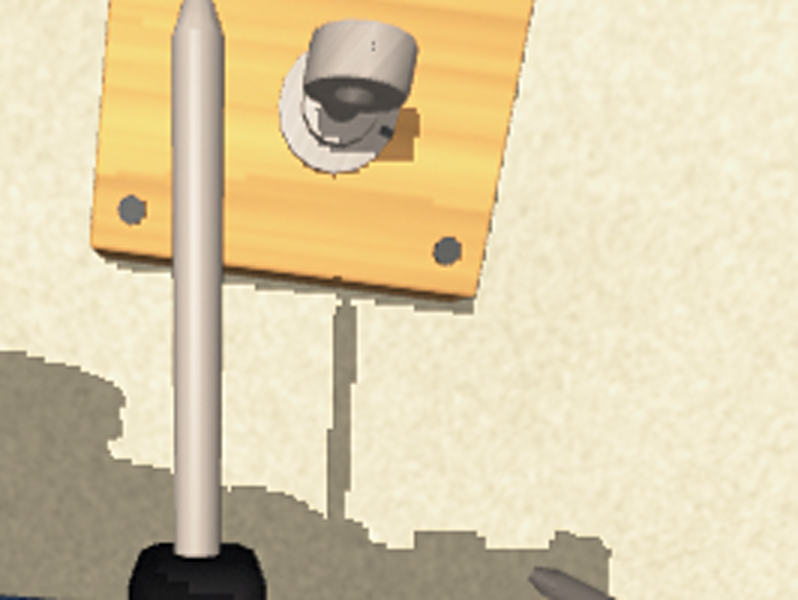

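The crop shows the ring clearly: sides (310,45)/(417,60), front face near (345,95), flange around (335,120), notch at (386,132), shaft parallel to the columns at 198, tip at the top edge. I'll fit the ring and flange model.

```bash
cat > fit.py <<'E'
from h import *
from scipy.optimize import least_squares
from plant import manip
w=np.load('pics/w3.npz');K,T=w['K'],w['T']
px=lambda L:np.array(L,float)/3+[190,0]
ring=px([(310,45),(305,70),(417,60),(412,85),(340,20),(375,22),(402,30),(305,88),(404,108)])
fl=px([(280,100),(283,135),(300,160),(335,173),(365,165)])
a=np.linspace(0,2*np.pi,72,endpoint=False)
P=lambda pts:np.array([proj(K,T,p) for p in pts],np.float32)
def hulls(q):
    x,y,psi=q; h=np.array([np.cos(psi),np.sin(psi),0]);n=np.array([-h[1],h[0],0]);c=np.array([x,y,.0707])
    r=[c+s*.008*h+.017*(np.cos(t)*n+np.sin(t)*np.array([0,0,1])) for s in(-1,1) for t in a]
    f=[(x+.022*np.cos(t),y+.022*np.sin(t),.033) for t in a]
    return cv2.convexHull(P(r)),cv2.convexHull(P(f))
def res(q):
    A,B=hulls(q);return np.r_[[cv2.pointPolygonTest(A,tuple(map(float,p)),True) for p in ring],[cv2.pointPolygonTest(B,tuple(map(float,p)),True) for p in fl]]
for p0 in(1.2,1.6,1.9):
    s=least_squares(res,[.586,.0885,p0],x_scale=[.01,.01,.2],diff_step=1e-3);print(s.x,np.degrees(s.x[2]),s.cost,s.fun.round(1))
st=manip.state();A=rot(st['tcp_rot']);
for d,z in((-.03,0),(0,0),(.02,0),(.088,0),(.095,0)): print(d,proj(K,T,st['position']+A.apply([.03+d,0,-.0057])))
im=cv2.imread('pics/w3.png')
for H in hulls(s.x): cv2.polylines(im,[H.astype(int)],True,(0,0,255))
cv2.imwrite('pics/fit.png',cv2.resize(im[0:120,250:370],(600,600)))
E
python3 fit.py
```

```text
[0.5822 0.0914 1.4465] 82.88072040319136 1.1131486360947844 [ 0.3 -0.2 -0.   0.2 -0.1  0.5  0.7  0.7  0.5  0.2  0.   0.1  0.5  0.5]
[0.5822 0.0914 1.4463] 82.86432959243552 1.1132429272863897 [ 0.3 -0.2 -0.   0.2 -0.1  0.5  0.7  0.7  0.5  0.2  0.   0.1  0.5  0.5]
[0.5822 0.0914 1.4462] 82.86350355930153 1.113246954924272 [ 0.3 -0.2 -0.   0.2 -0.1  0.5  0.7  0.7  0.5  0.2  0.   0.1  0.5  0.5]
-0.03 [258.3332 237.9247]
0 [258.6595 191.0549]
0.02 [258.8947 157.27  ]
0.088 [259.8229  23.938 ]
0.095 [259.9317   8.3081]
```

```bash
cat > shaft.py <<'E'
from h import *
from scipy.optimize import least_squares
from plant import manip
w=np.load('pics/w3.npz');K,T=w['K'],w['T'];im=cv2.imread('pics/w3.png').astype(float)
print(K[0,0])
st=manip.state();A=rot(st['tcp_rot']);p0=st['position']
L=[]
for r in range(20,180,8):
    row=im[r-1:r+2,235:285].mean(0);sat=row[:,2]-row[:,0]  # R-B: grey shaft low
    print(r,sat[8:34].astype(int)) if r in(20,100,172) else 0
    th=20
    i=np.where(sat[8:34]<th)[0]+8
    L.append((r,235+i.min(),235+i.max()))
print(L)
col=im[:,256];print(col[0:14].mean(1).astype(int),col[176:196].mean(1).astype(int))
E
python3 shaft.py
```

```text
267.3075598217876
20 [120 120 122 123  43  21  29  30  31  30  24  20  24  25  30  29  29  26
  22  20  13  39 127 123 121 121]
100 [35 33 33 35 43 21 26 31 32 31 23 19 20 26 30 29 27 25 22 18 18 43 32 36
 38 39]
172 [30 30 31 30 30 22 25 30 32 29 29 26 28 30 29 30 26 24 21 17 17 32 30 31
 29 31]
[(20, np.int64(263), np.int64(263)), (28, np.int64(262), np.int64(263)), (36, np.int64(262), np.int64(263)), (44, np.int64(263), np.int64(263)), (52, np.int64(262), np.int64(263)), (60, np.int64(248), np.int64(263)), (68, np.int64(248), np.int64(262)), (76, np.int64(248), np.int64(262)), (84, np.int64(254), np.int64(263)), (92, np.int64(254), np.int64(263)), (100, np.int64(254), np.int64(263)), (108, np.int64(254), np.int64(263)), (116, np.int64(262), np.int64(263)), (124, np.int64(262), np.int64(262)), (132, np.int64(262), np.int64(262)), (140, np.int64(262), np.int64(262)), (148, np.int64(262), np.int64(262)), (156, np.int64(262), np.int64(262)), (164, np.int64(262), np.int64(263)), (172, np.int64(262), np.int64(263))]
[193 193 195 197 199 201 202 201 201 205 212 212 211 211] [206 206 205 205 205 205 204 207 201 146   2  15  18  21  23  28  29  34
  35  37]
```

View pics/fit.png

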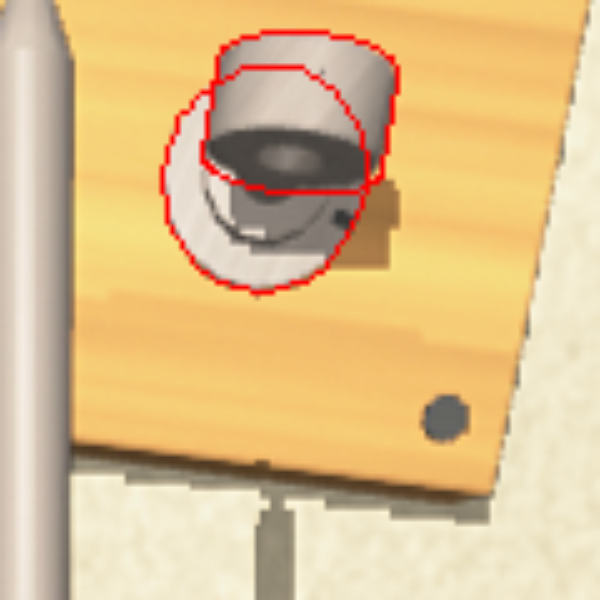

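The overlay of ring and flange (around (300,110) and (265,180) in the crop) fits within a pixel, so the eye is at (0.5822, 0.0914) with yaw 82.9°. Next is the shaft's offset in the hand, as seen by the same camera.

```bash
cat > shaft.py <<'E'
from h import *
from scipy.optimize import least_squares
from plant import manip
w=np.load('pics/w3.npz');K,T=w['K'],w['T']
st=manip.state();A=rot(st['tcp_rot']);p0=st['position']
f=lambda dx,dy,dz,d:proj(K,T,p0+A.apply([.03+d+dx,dy,dz]))
for dz in(-.003,-.0057,-.009,-.012):
    print(dz,[(round(s.x[0],4),round(s.x[1],4)) for d,r in((0,185),(.088,10)) for s in[least_squares(lambda q:f(q[0],q[1],dz,d)-[255.7,r],[0,0],x_scale=.01)]],
     f(0,.0045,dz,.04)-f(0,-.0045,dz,.04))
E
python3 shaft.py; python3 -c "
from h import *
go(.5822,.0914,.1,82.9)"
```

```text
-0.003 [(np.float64(0.003), np.float64(-0.0018)), (np.float64(0.0072), np.float64(-0.0021))] [15.9543  0.0608]
-0.0057 [(np.float64(0.0037), np.float64(-0.0018)), (np.float64(0.0062), np.float64(-0.0021))] [16.2358  0.0618]
-0.009 [(np.float64(0.0045), np.float64(-0.0018)), (np.float64(0.0051), np.float64(-0.0021))] [16.5938  0.0632]
-0.012 [(np.float64(0.0052), np.float64(-0.0018)), (np.float64(0.004), np.float64(-0.0021))] [16.9331  0.0645]
row [-0.0024  0.0004  0.1257  0.16    0.0494  0.0973] rows needed 4.642733349258382 1.0060474316950432
```

```bash
python3 -c "
from h import *
go(.5650,-.0627,.063,82.9)"
```

```text
row [-0.0024  0.0004  0.1257  0.0059  0.032   0.1343] rows needed 3.3147208019454 1.0060474316950432
```

```bash
python3 -m creep '0 0 0.126 -0.02 0.032 0.02 0;0 0 0.126 -0.02 0.032 0.06 0;0 0 0.126 -0.01 0.032 0.10 0;0 0 0.126 0.006 0.032 0.13 0;0 0 0.126 0.006 0.032 0.133 0;0 0 0.126 0.006 0.032 0.133 0;0 0 0.126 0.006 0.032 0.133 0;0 0 0.126 0.006 0.032 0.133 0'
cat > chk.py <<'E'
from h import *
import sys
a=look('wrist',sys.argv[1]);b=look('scene',sys.argv[1]+'s')
print(yaw());go(.5650,-.0627,.063,82.9)
u=a["pixels"][:,:,::-1];K,T=a["camera_matrix"],a["camera_from_world"]
e=proj(K,T,(.5822,.0914,.07));f=proj(b["camera_matrix"],b["camera_from_world"],(.58,.06,.06));print(e,f)
v=b["pixels"][:,:,::-1];x,y=f.astype(int)
cv2.imwrite(f'pics/{sys.argv[1]}c.png',np.hstack([cv2.resize(u[0:200,180:340],(400,500),interpolation=cv2.INTER_CUBIC),cv2.resize(v[y-40:y+40,x-32:x+32],(400,500),interpolation=cv2.INTER_CUBIC)]))
E
python3 chk.py w4
```

```text
time: 6.0
position: [0.5672, -0.0653, 0.0671]
tcp_rot: [0.001, 0.751, 0.66, 0.001]
ft_force: [0.7, 0.1, -1.8]
finger_gap: 0.0259
grip_force: 45.0
(np.float64(82.69908332896595), array([ 0.0028, -0.0003, -1.    ]))
row [ 0.0028 -0.     -0.0035  0.0016 -0.0025  0.0042] rows needed 0.12377537679137895 0.035868095537233434
[248.5883 -71.7199] [276.3563 206.5938]
```

View pics/w4c.png

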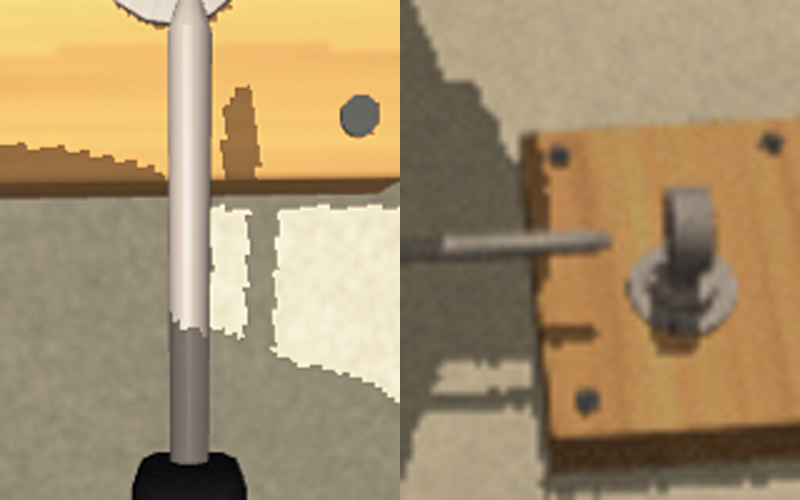

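The wrist half shows the shaft at column 189 pointing at the flange. The scene half shows the tip at (610,241) just short of the ring at (690,220). I'll check its height against the projection.

```bash
python3 - <<'E'
from h import *
from plant import manip
s=np.load('pics/w4s.npz');w=np.load('pics/w4.npz');x,y=276,206
c=lambda p:(proj(s['K'],s['T'],p)-[x-32,y-40])*6.25
cw=lambda p:(proj(w['K'],w['T'],p)-[180,0])*2.5
st=manip.state();A=rot(st['tcp_rot']);P=st['position'];print(P)
E=np.array([.5822,.0914,.0705]);h=np.array([.1236,.9923,0])
print("ring top",c(E+[0,0,.017]),"ctr",c(E),"near face",c(E-.008*h),"flange ctr",c([.5822,.0914,.033]))
for dz in(-.0057,-.009): print("shaft tip",c(P+A.apply([.1298,-.0019,dz])),"shaft40",c(P+A.apply([.075,-.0019,dz])))
print("flange near edge wrist",cw([.5822-.022*h[0],.0914-.022*h[1],.033]), "tip wrist", cw(P+A.apply([.1298,-.0019,-.0075])), cw(P+A.apply([.0348,-.0019,-.0075])))
E
```

```text
[ 0.5673 -0.0646  0.0672]
ring top [286.8751 203.5476] ctr [283.9492 229.8833] near face [263.3084 231.013 ] flange ctr [277.8099 285.1436]
shaft tip [215.7378 236.2853] shaft40 [ 73.1828 243.6869]
shaft tip [216.0887 231.2108] shaft40 [ 73.0952 238.6262]
flange near edge wrist [175.4166  27.2645] tip wrist [187.6861 -29.9382] [187.9394 445.4533]
```

```bash
python3 -m creep '0 0 0 0 -0.003 0.0025 0;0 0 0 0 -0.003 0.0025 0;0 0 0 0 -0.003 0.0025 0;0 0 0 0 -0.003 0.0025 0;0 0 0 0 -0.003 0.0025 0;0 0 0 0 -0.003 0.0025 0'
python3 -c "
from h import *
from plant import manip
go(.5650,-.0627,.0645,82.9);s=manip.state();print(s['position'],s['ft_force'],s['torque'],yaw())"
```

```text
time: 6.6
position: [0.5634, -0.0629, 0.0633]
tcp_rot: [0.0, 0.75, 0.661, 0.0]
ft_force: [-0.0, -0.3, -1.9]
finger_gap: 0.0256
grip_force: 45.0
row [ 0.0002 -0.0001 -0.002   0.0004  0.0016 -0.0012] rows needed 0.04855348695983217 0.016035717748459227
[ 0.5634 -0.0629  0.0633] [-0.0466 -0.3244 -1.9403] [-0.0945  0.0679 -0.0019] (np.float64(82.78561826738964), array([ 0.0002,  0.    , -1.    ]))
```

```bash
python3 -m creep '0 0 0 0.01 0.0014 -0.001 0;0 0 0 0.02 0.0014 -0.001 0;0 0 0 0.028 0.0014 -0.001 0;0 0 0 0.028 0.0014 -0.001 0;0 0 0 0.028 0.0014 -0.001 0;0 0 0 0.028 0.0014 -0.001 0;0 0 0 0.028 0.0014 -0.001 0'
python3 -c "
from plant import manip
s=manip.state();print(s['position'],s['ft_force'],s['torque'])"
```

```text
time: 7.18
position: [0.5681, -0.0358, 0.0642]
tcp_rot: [0.0, 0.75, 0.661, -0.0]
ft_force: [-0.2, 0.1, -1.9]
finger_gap: 0.0256
grip_force: 45.0
[ 0.56806497 -0.03580359  0.0642439 ] [-0.21110878  0.14043328 -1.93920528] [-0.13760579  0.07060316 -0.01128161]
```

```bash
python3 -m creep '0 0 0 0.01 0 0 0;0 0 0 0.02 0 0 0;0 0 0 0.03 0 0 0;0 0 0 0.04 0 0 0;0 0 0 0.041 0 0 0;0 0 0 0.041 0 0 0;0 0 0 0.041 0 0 0;0 0 0 0.041 0 0 0'
python3 - <<'E'
from h import *
from plant import manip
s=manip.state();print(s['position'],s['ft_force'],s['torque'],yaw())
b=look('scene','w5s');x,y=proj(b["camera_matrix"],b["camera_from_world"],(.58,.09,.06)).astype(int)
cv2.imwrite('pics/w5c.png',cv2.resize(b["pixels"][y-40:y+40,x-40:x+40,::-1],(500,500),interpolation=cv2.INTER_CUBIC))
E
```

```text
time: 7.85
position: [0.5733, 0.0047, 0.0643]
tcp_rot: [0.0, 0.75, 0.661, -0.0]
ft_force: [-0.8, 0.2, -1.1]
finger_gap: 0.0255
grip_force: 45.0
[0.5733 0.0047 0.0643] [-0.8002  0.1886 -1.1282] [-0.1713  0.0411  0.0046] (np.float64(82.73699099911558), array([ 0.    , -0.0004, -1.    ]))
```

View pics/w5c.png

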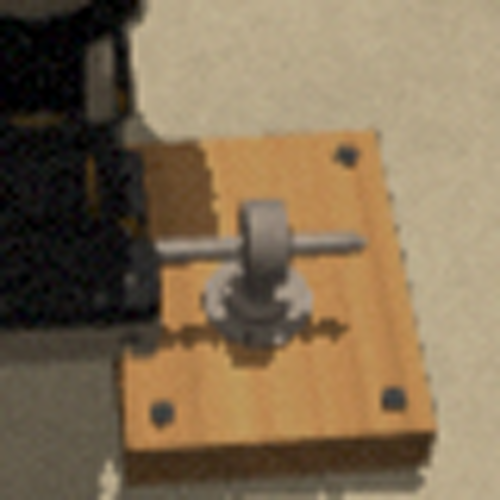

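The shaft is through the ring: tip emerging at (360,242), ring at (265,235). Now I'll turn about the eye's axis, reading the moment as I go.

```bash
cat > turn.py <<'E'
from h import *
import sys
from plant import manip
E=np.array([.5822,.0914])
s=manip.state();P=s['position'];F=s['ft_force'];t=s['torque'];r=P[:2]-E
M=t[2]+r[0]*F[1]-r[1]*F[0]
C=rot(s['tcp_rot']).inv().apply(np.r_[-r,0])
print("t",s['time'],"M",round(M,3),"F",F,"tz",round(t[2],3),"yaw",round(yaw()[0],2),"bar az",round(np.degrees(np.arctan2(-r[1],-r[0])),2),"z",P[2],"C",C[:2],"grip",s['grip_force'])
for a in map(float,sys.argv[1:]):
    c,n=np.cos(a),np.sin(a);print(a,"dx %.4f dy %.4f"%(C[0]*(1-c)+C[1]*n,C[1]*(1-c)-C[0]*n))
E
python3 turn.py .1 .2 .3 .4 .5
```

```text
t 7.9 M 0.044 F [ 0.986   1.1191 -1.9791] tz -0.032 yaw 82.72 bar az 84.12 z 0.06430948887766086 C [ 0.0872 -0.0021] grip 44.998297691345215
0.1 dx 0.0002 dy -0.0087
0.2 dx 0.0013 dy -0.0174
0.3 dx 0.0033 dy -0.0259
0.4 dx 0.0061 dy -0.0341
0.5 dx 0.0097 dy -0.0421
```

```bash
cat > avg.py <<'E'
import re
s=open('turn.py').read()
s=s.replace("s=manip.state();P","S=[]\nfor i in range(8): manip.get_image('wrist');S.append(manip.state())\ns=S[-1];P").replace("F=s['ft_force'];t=s['torque']","F=np.mean([q['ft_force'] for q in S],0);t=np.mean([q['torque'] for q in S],0)")
open('turn2.py','w').write(s)
E
python3 avg.py
python3 -m creep '0 0 0.06 0.0 -0.005 0 0;0 0 0.12 0.0004 -0.0105 0 0;0 0 0.2 0.0013 -0.0174 0 0;0 0 0.3 0.0033 -0.0259 0 0;0 0 0.4 0.0061 -0.0341 0 0;0 0 0.46 0.0081 -0.0389 0 0;0 0 0.5 0.0097 -0.0421 0 0;0 0 0.5 0.0097 -0.0421 0 0;0 0 0.5 0.0097 -0.0421 0 0;0 0 0.5 0.0097 -0.0421 0 0' 55
python3 turn2.py .03 .06
```

```text
time: 8.73
position: [0.5326, 0.0202, 0.0642]
tcp_rot: [-0.0, 0.89, 0.456, -0.0]
ft_force: [-2.3, 2.1, -1.3]
finger_gap: 0.0258
grip_force: 55.0
t 9.1333 M 0.082 F [-1.885   1.8168 -1.494 ] tz 0.306 yaw 54.14 bar az 55.14 z 0.06415961029531583 C [ 0.0867 -0.0015] grip 55.03474473953247
0.03 dx -0.0000 dy -0.0026
0.06 dx 0.0001 dy -0.0052
```

```bash
python3 -m creep '0 0 0.02 0 -0.0025 0 0;0 0 0.04 0 -0.005 0 0;0 0 0.06 0.0001 -0.0072 0 0;0 0 0.06 0.0001 -0.0072 0 0;0 0 0.06 0.0001 -0.0072 0 0'
python3 turn2.py .06
```

```text
time: 9.55
position: [0.5275, 0.0241, 0.0644]
tcp_rot: [0.001, 0.904, 0.428, 0.0]
ft_force: [1.6, -0.7, -2.7]
finger_gap: 0.0256
grip_force: 55.0
t 9.95 M 0.049 F [ 1.7562 -0.889  -2.5432] tz -0.117 yaw 50.67 bar az 50.72 z 0.06433569682305174 C [ 0.0867 -0.0001] grip 55.00858426094055
0.06 dx 0.0002 dy -0.0052
```

```bash
echo "sys.exit(M>.16)" >> turn2.py
python3 -m creep '0 0 0.02 0 -0.0017 0 0;0 0 0.04 0.0001 -0.0035 0 0;0 0 0.06 0.0002 -0.0052 0 0;0 0 0.06 0.0002 -0.0052 0 0;0 0 0.06 0.0002 -0.0052 0 0' >/dev/null && python3 turn2.py && python3 -m creep '0 0 0.02 0 -0.0017 0 0;0 0 0.04 0.0001 -0.0035 0 0;0 0 0.06 0.0002 -0.0052 0 0;0 0 0.06 0.0002 -0.0052 0 0;0 0 0.06 0.0002 -0.0052 0 0' >/dev/null && python3 turn2.py && python3 -m creep '0 0 0.02 0 -0.0017 0 0;0 0 0.04 0.0001 -0.0035 0 0;0 0 0.06 0.0002 -0.0052 0 0;0 0 0.06 0.0002 -0.0052 0 0;0 0 0.06 0.0002 -0.0052 0 0' >/dev/null && python3 turn2.py .06
```

```text
t 10.7667 M 0.066 F [ 3.1047 -1.9935 -2.725 ] tz -0.249 yaw 47.25 bar az 47.11 z 0.06425586255549967 C [0.0867 0.0002] grip 55.023574233055115False
```

```bash
sed -i 's/sys.exit(M>.16)/sys.exit(int(M>.16))/' turn2.py
python3 -m creep '0 0 0.02 0 -0.0014 0 0;0 0 0.04 0.0001 -0.0029 0 0;0 0 0.06 0.0002 -0.0043 0 0;0 0 0.06 0.0002 -0.0043 0 0;0 0 0.06 0.0002 -0.0043 0 0' >/dev/null && python3 turn2.py && python3 -m creep '0 0 0.02 0 -0.0017 0 0;0 0 0.04 0.0001 -0.0034 0 0;0 0 0.06 0.0002 -0.005 0 0;0 0 0.06 0.0002 -0.005 0 0;0 0 0.06 0.0002 -0.005 0 0' >/dev/null && python3 turn2.py && python3 -m creep '0 0 0.02 0 -0.0017 0 0;0 0 0.04 0.0001 -0.0034 0 0;0 0 0.06 0.0002 -0.005 0 0;0 0 0.06 0.0002 -0.005 0 0;0 0 0.06 0.0002 -0.005 0 0' >/dev/null && python3 turn2.py .06
```

```text
t 11.5833 M 0.085 F [ 1.3063 -1.0685 -1.7845] tz -0.06 yaw 43.83 bar az 44.07 z 0.06418579256185011 C [ 0.0866 -0.0004] grip 54.998822808265686
t 12.4 M 0.109 F [ 0.462  -0.4848 -2.2796] tz 0.051 yaw 40.38 bar az 40.8 z 0.06419649758852937 C [ 0.0865 -0.0006] grip 54.99888718128204
t 13.2167 M 0.044 F [-0.8493  0.3869 -2.2235] tz 0.115 yaw 36.95 bar az 37.48 z 0.06419095342302952 C [ 0.0865 -0.0008] grip 55.004403591156006
0.06 dx 0.0001 dy -0.0052
```

```bash

python3 -m creep '0 0 0.02 0 -0.0018 0 0;0 0 0.04 0.0001 -0.0037 0 0;0 0 0.06 0.0002 -0.0056 0 0;0 0 0.06 0.0002 -0.0056 0 0;0 0 0.06 0.0002 -0.0056 0 0' >/dev/null && python3 turn2.py && python3 -m creep '0 0 0.02 0 -0.0018 0 0;0 0 0.04 0.0001 -0.0036 0 0;0 0 0.06 0.0002 -0.0054 0 0;0 0 0.06 0.0002 -0.0054 0 0;0 0 0.06 0.0002 -0.0054 0 0' >/dev/null && python3 turn2.py && python3 -m creep '0 0 0.02 0 -0.0018 0 0;0 0 0.04 0.0001 -0.0035 0 0;0 0 0.06 0.0002 -0.0053 0 0;0 0 0.06 0.0002 -0.0053 0 0;0 0 0.06 0.0002 -0.0053 0 0' >/dev/null && python3 turn2.py .06 && python3 -m creep '0 0 0.02 0 -0.0018 0 0;0 0 0.04 0.0001 -0.0035 0 0;0 0 0.06 0.0002 -0.0053 0 0;0 0 0.06 0.0002 -0.0053 0 0;0 0 0.06 0.0002 -0.0053 0 0' >/dev/null && python3 turn2.py .06
```

```text
t 14.0333 M 0.103 F [-0.3033 -0.4978 -2.7653] tz 0.082 yaw 33.5 bar az 33.88 z 0.06424702772784463 C [ 0.0863 -0.0006] grip 54.998778104782104
t 14.85 M 0.086 F [-0.6773 -1.2258 -2.7001] tz 0.025 yaw 30.06 bar az 30.29 z 0.06422713258888725 C [ 0.0863 -0.0004] grip 54.997841119766235
t 15.6667 M 0.083 F [-0.0123 -1.6479 -2.8033] tz -0.043 yaw 26.62 bar az 26.74 z 0.06423134058975007 C [ 0.0862 -0.0002] grip 54.9988067150116
0.06 dx 0.0001 dy -0.0052
t 16.4833 M 0.089 F [-0.0073 -1.9493 -2.8728] tz -0.065 yaw 23.19 bar az 23.17 z 0.06422393471386778 C [0.0862 0.    ] grip 55.00043034553528
0.06 dx 0.0002 dy -0.0052
```

```bash
sed -i 's/range(8)/range(5)/' turn2.py
python3 -m creep '0 0 0.02 0 -0.0017 0 0;0 0 0.04 0.0001 -0.0034 0 0;0 0 0.06 0.0002 -0.0052 0 0;0 0 0.06 0.0002 -0.0052 0 0;0 0 0.06 0.0002 -0.0052 0 0' >/dev/null && python3 turn2.py && python3 -m creep '0 0 0.02 0 -0.0017 0 0;0 0 0.04 0.0001 -0.0034 0 0;0 0 0.06 0.0002 -0.0052 0 0;0 0 0.06 0.0002 -0.0052 0 0;0 0 0.06 0.0002 -0.0052 0 0' >/dev/null && python3 turn2.py && python3 -m creep '0 0 0.02 0 -0.0017 0 0;0 0 0.04 0.0001 -0.0034 0 0;0 0 0.06 0.0002 -0.0052 0 0;0 0 0.06 0.0002 -0.0052 0 0;0 0 0.06 0.0002 -0.0052 0 0' >/dev/null && python3 turn2.py && python3 -m creep '0 0 0.02 0 -0.0017 0 0;0 0 0.04 0.0001 -0.0034 0 0;0 0 0.06 0.0002 -0.0052 0 0;0 0 0.06 0.0002 -0.0052 0 0;0 0 0.06 0.0002 -0.0052 0 0' >/dev/null && python3 turn2.py .03
```

```text
t 17.15 M 0.113 F [-0.1901 -2.182  -3.2445] tz -0.059 yaw 19.76 bar az 19.75 z 0.06422183469896925 C [0.0861 0.    ] grip 54.99962389469147
t 17.8167 M 0.264 F [-0.2666 -3.4751 -3.1141] tz -0.017 yaw 16.32 bar az 16.29 z 0.06421892475044862 C [0.0861 0.    ] grip 54.9976909160614
```

```bash

python3 -m creep '0 0 0.01 0 -0.0009 0 0;0 0 0.02 0 -0.0017 0 0;0 0 0.03 0.0001 -0.0026 0 0;0 0 0.03 0.0001 -0.0026 0 0;0 0 0.03 0.0001 -0.0026 0 0' >/dev/null; sed -i 's/range(5)/range(8)/' turn2.py; python3 turn2.py .02
```

```text
t 18.6333 M 0.286 F [-0.788  -3.2057 -3.2991] tz 0.036 yaw 14.59 bar az 14.55 z 0.06423210127130172 C [0.086  0.0001] grip 54.99817371368408
0.02 dx 0.0000 dy -0.0017
```

```bash

python3 -m creep '0 0 0.01 0 -0.0009 0 0;0 0 0.02 0 -0.0017 0 0;0 0 0.02 0 -0.0017 0 0;0 0 0.02 0 -0.0017 0 0' >/dev/null; python3 turn2.py .02
```

```text
t 19.3667 M 0.362 F [-1.0473 -3.4931 -3.3822] tz 0.09 yaw 13.45 bar az 13.42 z 0.06423393438075474 C [0.086 0.   ] grip 54.99965250492096
0.02 dx 0.0000 dy -0.0017
```

```bash

python3 -m creep '0 0 0.01 0 -0.0009 0 0;0 0 0.02 0 -0.0017 0 0;0 0 0.02 0 -0.0017 0 0;0 0 0.02 0 -0.0017 0 0' >/dev/null; python3 turn2.py .02
```

```text
t 20.1 M 0.388 F [-0.7192 -3.2451 -3.433 ] tz 0.129 yaw 12.3 bar az 12.28 z 0.06423836662222408 C [0.086 0.   ] grip 55.001919865608215
0.02 dx 0.0000 dy -0.0017
```

```bash

python3 -m creep '0 0 0.01 0 -0.0010 0 0;0 0 0.02 0 -0.0020 0 0;0 0 0.025 0 -0.0026 0 0;0 0 0.025 0 -0.0026 0 0' >/dev/null; python3 turn2.py .02
```

```text
t 20.8333 M 0.466 F [-0.6329 -5.0219 -3.7941] tz 0.051 yaw 10.87 bar az 10.62 z 0.06424924508875163 C [0.0861 0.0004] grip 54.99782860279083
0.02 dx 0.0000 dy -0.0017
```

Measured 0.47 N·m, against the 0.08 running friction before the stop, so it's snug. Backing off into the middle of the play.

```bash

python3 -m creep '0 0 -0.04 0.0001 0.004 0 0;0 0 -0.09 0.0003 0.0091 0 0;0 0 -0.18 0.0017 0.0177 0 0;0 0 -0.27 0.0036 0.0252 0 0;0 0 -0.36 0.0062 0.0325 0 0;0 0 -0.36 0.0062 0.0325 0 0;0 0 -0.36 0.0062 0.0325 0 0;0 0 -0.36 0.0062 0.0325 0 0;0 0 -0.36 0.0062 0.0325 0 0' >/dev/null; python3 turn2.py
```

```text
t 21.9833 M 0.012 F [-0.1521  0.1293 -1.8659] tz 0.028 yaw 31.49 bar az 32.6 z 0.0641774162363862 C [ 0.086  -0.0017] grip 54.99819874763489
```

```bash

python3 -m creep '0 0 0 -0.008 0 0 0;0 0 0 -0.016 0 0 0;0 0 0 -0.024 0 0 0;0 0 0 -0.03 0 0 0;0 0 0 -0.03 0 0 0' && python3 turn2.py && python3 -m creep '0 0 0 -0.015 0 0 0;0 0 0 -0.03 0 0 0;0 0 0 -0.045 0 0 0;0 0 0 -0.06 0 0 0;0 0 0 -0.06 0 0 0;0 0 0 -0.06 0 0 0' && python3 turn2.py && python3 -c "
from h import *
go(.549,-.3095,.2,105.7)"
```

```text
time: 22.4
position: [0.4824, 0.0282, 0.0642]
tcp_rot: [-0.0, 0.963, 0.27, -0.001]
ft_force: [-0.1, -0.7, -1.9]
finger_gap: 0.0257
grip_force: 55.0
t 22.8 M -0.005 F [ 0.1927  0.2799 -1.6016] tz 0.01 yaw 31.52 bar az 32.42 z 0.0642146800130409 C [ 0.1158 -0.0018] grip 54.99818444252014
time: 23.3
position: [0.4328, -0.0022, 0.0643]
tcp_rot: [-0.0, 0.963, 0.271, 0.0]
ft_force: [-0.2, -0.1, -0.4]
finger_gap: 0.0253
grip_force: 55.0
t 23.7 M -0.004 F [ 0.183   0.1819 -1.5538] tz 0.006 yaw 31.52 bar az 32.1 z 0.06418854398592705 C [ 0.1757 -0.0018] grip 54.998175501823425
row [ 0.0002  0.0002 -1.2946 -0.0622  0.3227 -0.1357] rows needed 8.525718721440374 10.35699979975315
```

```bash

python3 -m creep '0 0 0 0 0 -0.04 0;0 0 -0.1 -0.005 0.03 -0.08 0;0 0 -0.22 -0.014 0.07 -0.11 0;0 0 -0.34 -0.022 0.11 -0.136 0;0 0 -0.46 -0.029 0.15 -0.136 0;0 0 -0.58 -0.036 0.19 -0.136 0;0 0 -0.7 -0.044 0.23 -0.136 0;0 0 -0.82 -0.052 0.27 -0.136 0;0 0 -0.94 -0.06 0.31 -0.136 0;0 0 -1.06 -0.062 0.3227 -0.136 0;0 0 -1.18 -0.062 0.3227 -0.136 0;0 0 -1.295 -0.062 0.3227 -0.136 0'
python3 -m creep '0 0 0 0 0 0 0;0 0 0 0 0 0 0;0 0 0 0 0 0 0;0 0 0 0 0 0 0;0 0 0 0 0 0 0'
python3 -c "
from h import *
print(yaw());go(.549,-.3095,.03,105.7)"
```

```text
time: 24.7
position: [0.5482, -0.3126, 0.1995]
tcp_rot: [-0.0, 0.603, 0.798, -0.001]
ft_force: [-0.5, 0.1, -1.6]
finger_gap: 0.0252
grip_force: 55.0
time: 25.12
position: [0.5489, -0.3091, 0.2002]
tcp_rot: [-0.0, 0.604, 0.797, 0.0]
ft_force: [-0.9, 0.7, -1.5]
finger_gap: 0.0253
grip_force: 55.0
(np.float64(105.64251440483723), array([-0.0001,  0.0001, -1.    ]))
row [-0.0001 -0.0001 -0.001  -0.0005 -0.      0.1702] rows needed 4.081468788344118 0.008096306589824147
```

```bash

python3 -m creep '0 0 0 0 0 0.04 0;0 0 0 0 0 0.08 0;0 0 0 0 0 0.12 0;0 0 0 0 0 0.155 0;0 0 0 0 0 0.175 0;0 0 0 0 0 0.185 0;0 0 0 0 0 0.188 0;0 0 0 0 0 0.188 0;0 0 0 0 0 0.188 0;0 0 0 0 0 0.188 0'; python3 -m creep '0 0 0 0 0 0.0015 0;0 0 0 0 0 0.002 0;0 0 0 0 0 0.002 0;0 0 0 0 0 0.002 0' 20
```

```text
time: 25.95
position: [0.5499, -0.3104, 0.014]
tcp_rot: [0.001, 0.604, 0.797, 0.0]
ft_force: [-0.0, 0.2, -2.1]
finger_gap: 0.0257
grip_force: 55.0
time: 26.28
position: [0.5489, -0.3097, 0.0105]
tcp_rot: [0.0, 0.604, 0.797, 0.0]
ft_force: [0.2, -0.1, -1.8]
finger_gap: 0.0257
grip_force: 20.0
```

```bash

python3 -m creep '0 0 0 0 0 0.0005 0;0 0 0 0 0 0.001 0;0 0 0 0 0 0.001 0;0 0 0 0 0 0.001 0' 10; python3 -m creep '0 0 0 0 0 0.0005 0;0 0 0 0 0 0.001 0;0 0 0 0 0 0.001 0;0 0 0 0 0 0.001 0' 5
```

```text
time: 26.62
position: [0.5488, -0.3098, 0.0093]
tcp_rot: [0.0, 0.604, 0.797, 0.0]
ft_force: [-0.8, 0.9, 1.4]
finger_gap: 0.0262
grip_force: 10.0
time: 26.95
position: [0.5489, -0.3099, 0.0087]
tcp_rot: [0.0, 0.604, 0.797, 0.0]
ft_force: [-3.4, 0.1, 4.5]
finger_gap: 0.0262
grip_force: 5.0
```

On the mat (upward force). Open, retract, and back away for a look.

```bash

python3 -m creep '0 0 0 0 0 0 0.06;0 0 0 0 0 0 0.06;0 0 0 0 0 0 0.06;0 0 0 0 0 0 0.06;0 0 0 0 0 0 0.06;0 0 0 0 0 -0.02 0.06;0 0 0 0 0 -0.06 0.06;0 0 0 0 0 -0.1 0.06;0 0 0 0 0 -0.14 0.06;0 0 0 0 0 -0.18 0.06;0 0 0 -0.02 0 -0.21 0.06;0 0 0 -0.06 0 -0.21 0.06'
python3 -m creep '0 0 0 -0.04 0 0 0.06;0 0 0 -0.08 0 0 0.06;0 0 0 -0.1 0 0 0.06;0 0 0 -0.1 0 0 0.06;0 0 0 -0.1 0 0 0.06'
python3 - <<'E'
from h import *
a=look('wrist','f1')['pixels'];t=look('top','f1t')['pixels']
cv2.imwrite('pics/fin.png',np.hstack([cv2.resize(a[0:200,150:360],(400,400)),cv2.resize(t[130:260,180:440],(400,400))])[:,:,::-1])
E
```

```text
time: 27.95
position: [0.5686, -0.3654, 0.2258]
tcp_rot: [0.004, 0.602, 0.799, 0.002]
ft_force: [2.1, -1.4, 0.1]
finger_gap: 0.06
grip_force: 0.0
time: 28.37
position: [0.5911, -0.4651, 0.2173]
tcp_rot: [-0.001, 0.605, 0.796, -0.0]
ft_force: [0.0, 0.2, -0.0]
finger_gap: 0.0606
grip_force: 0.0
```

View pics/fin.png

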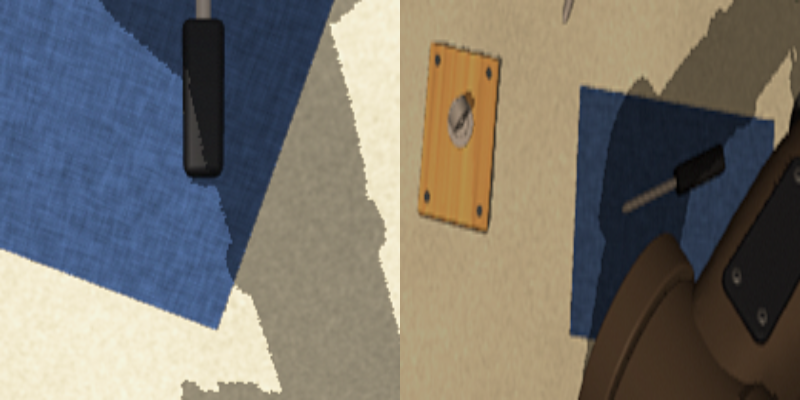

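The driver lies flat on the mat (handle at (203,97) on the left, whole tool at (675,180) on the right). The eye at (460,120) is turned clockwise and nothing else in view has moved, so I'll hand the job in.

```bash
python3 -c "
from plant import manip
print(manip.close_job())"
```

```text
the job is handed in; nothing more can be done
None
```

I turned the eye clockwise to its stop, nipped it up to about 0.47 N·m by the wrist sensor (aim 0.5, tears at 0.75), drew the middle-sized screwdriver out, laid it flat on the mat and handed the job in at about 28 s; I didn't check the notch as a second measure, and no verdict came back.

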